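Hang the lipped bin on the louvre panel

ROBOT

A 6-joint arm with a two-finger parallel gripper is mounted at the origin on the work surface. World frame = base frame: x ahead of the robot, y to its left, z up, the work surface at z = 0. Lengths are in m, angles in rad, forces in N, time in s.
With the tool pointing down it reaches from about 0.35 to 0.975 m from the base axis. Payload 4.9 kg.
Tool frame: the origin (TCP) lies at the very end of the fingers, on their centre line; the grasp point (between the pads) lies 19 mm behind it; x points along the fingers, y is the direction in which the jaws open and shut, and the axes are right-handed (so a half turn about x gives the same grasp; the last joint's range is limited). The gripper opens to 85 mm and grips with 20 to 120 N. Pads are 22 mm wide; open, the fingers measure 114 mm over their backs; the gripper's body (76 mm by 85 mm) begins 54 mm behind the grasp point. The pads swing forward as they close: fully open they stand 13 mm farther back than shut.
Start: joints at [1.129, 0.053, 1.613, -0, 1.476, -0.119], TCP at [0.198, 0.593, 0.231] pointing down, gripper open.
Joint ranges: [-3.01, 3.01], [-1.01, 2.22], [0.06, 2.58], [-1.02, 4.17], [0.09, 2.62], [-3.14, 3.14]. Speed limits (rad/s): [2.57, 2.57, 3.14, 3.14, 3.14, 3.14].

INTERFACE

Orientations are given as a unit quaternion [w, x, y, z].
In Python, from plant import manip gives the robot as it stands.
- The arm moves only by the tool play_rows, never from a script. Its argument "plan" is a list of rows, each a list of 5 numbers: the shift along the tool's x, y, z in mm, then the turn about the tool's x in rad, then the closure, from -1 (fully open) to 1 (shut). A call has 1 to 8 rows; each row is the pose to reach, as a shift and turn from the pose commanded when the call began, along the tool's axes at that moment; what a row does not reach only later rows make up. A row lasts 1/8 s, in which the tool goes at most 62.5 mm and 10.7 degrees, less where a joint would pass 70% of its speed; a pose out of reach is approached as far as the arm can. A call with a gripper value outside its range is refused whole. The fingers move at their own pace and stop on an object; the grip force is fixed at half the most. Time passes only in rows, so rows that repeat a pose let the fingers close. It gives the time, the measured TCP pose, the force and the opening at its end, in the units of the state.
- manip.state(): the state, without advancing time (a new reading comes with each control period).
- manip.grab_frame(name): name is "scene" or "top"; returns a dict with "img" (400x640x3 uint8, red, green, blue), "range_z" (400x640 float32, m along the optical axis (not along the pixel's ray), 0 where there is no reading), "fx", "fy", "cx", "cy" (pixels), "origin" and "rotation" of the camera in the world. Camera axes: x right, y up, looking along -z (the intrinsics and any distortion apply to the point x, -y, -z); pixel columns grow to the right and rows downward; lengths in m; the calibration is good to about 2 mm. A picture is of the moment at which its call begins.
- manip.job_done(): hands the job in, once; it reports no verdict.
The state is a dict: "time": time; "joint_pos": joint angles; "joint_vel": joint speeds; "joint_efforts": joint torques, N m; "tool_pos": TCP position; "tool_rot": TCP orientation; "contact_force": force on the tool from outside, world axes, zero at the start; "ft_torque": the same for the moment, N m; "gripper_width": opening from 0.0 (shut) to 1.0 (fully open).
Only numpy, scipy, OpenCV 4.12 (cv2) and the standard library are available. Lean on these libraries where they do the work, as an engineer would, in place of code of your own. Each camera call takes 0.05 s, during which the arm holds its last target. There are 200 camera calls.

TASK

Hang the loose grey bin that has the hooked lip (it holds a small capped pot) in the empty middle place of the top row of the louvre panel, square between the two bins already there: feel for the panel by bringing the lip lightly up against its sheet just above the louvre, then let it down from there until the lip is fully caught behind the louvre, and let go. The panel leans back by an amount you must find by touch and must not be shoved, so press on it only gently; keep the pot in the bin, and leave everything else where it stands.

Things in the scene. Friction and masses are not known exactly. Their poses are not given: they have to be found in the camera images.
- bin: Loose grey bin, the only loose one with a hooked lip. 64 mm wide (y), 54 high, 120 long (x), open top. Side walls upright, full height from x -28 to +51 mm: grip across the 64 mm from above. Front (-x) cut down to 30 mm. Origin: centre of underside, z up, +x to the back. Back wall's outer face at x 56 mm at the rim, 52 near the bottom, edge bevelled 5 mm. 0.1 to 0.2 kg; pot 0.05 kg more.
- lip (a point): Middle of the lower edge of the bin's lip, in the bin's frame at (63.75, 0, 41) mm; axes as the bin's. From the rim a flange 54 mm wide (underside 51 mm above the bin's origin, 3 thick) runs back to x 65 mm and turns down as this lip, 2.5 mm thick. The slot between back wall and lip is 6.5 mm wide, 10 mm deep, open downwards.
- pot: Small white-capped clear pot, 36 mm across, 42 mm high, standing loose in the bin. Origin: centre of its underside.
- stand: Foot of the louvre panel, fixed to the bench: plate 170 x 370 mm, 8 thick. Origin: centre of underside; z up; front faces its own -x, where bins are hung; y runs along the louvres. Bins of the same size hang in the top row at y -100 and +100 mm (68 mm free either side of the middle), one lower; the middle is empty. A hung bin's flange rests on the louvre's edge, front dipping some degrees.
- hinge (a point): Middle of the sheet's hinge line, stand frame (0, 0, 30) mm, axes as the stand's. The painted steel sheet (320 mm wide, top at 290 mm) has its front face through this line and leans back (top to +x) by 0.02 to 0.16 rad, set by hand and NOT in the measured poses: find it by touch. It gives about 1 mm per 8 N at the top row and springs back.
- place (a point): Where the middle of the top row's middle louvre edge would be with the sheet upright: stand frame (-6, 0, 245) mm, fixed to the foot. By the lean the true edge lies 4 to 34 mm further to +x, up to 2 mm lower. Louvre: tongue 2 mm thick, 86 wide, 5 to 7 mm off the sheet's face; gap behind it 5 mm wide, 12 deep, open upwards. Sheet plain for 45 mm above; next row 45 mm below.
- tray: Loose grey bin of the same shape but without flange and lip; not to be used. Origin: centre of the underside; x along its length.
- rack: White pipette rack, 110 x 230 mm, 54 mm high. Origin: centre of the underside.
- bottle: Capped bottle, 60 mm across, 120 mm high. Origin: centre of the underside.
- dish: Clear culture dish, 60 mm across, 14 mm high. Origin: centre of the underside.
- beaker: Glass beaker, 70 mm across, 85 mm high. Origin: centre of the underside.
- tipbox: White box of pipette tips, 80 x 115 mm, 50 mm high. Origin: centre of the underside.
Things that resemble listed ones, but are neither listed nor needed, are in the scene too. What is shaped like the bin but blue or green is not meant.

How it is judged:
On the way, in this order (a step that is already met when the one before it is completed fails the run):
1. the bin is lifted clear of the bench, higher than the louvre's edge (height (world z) of lip above 0.245 m), for 0.1 s.
2. the bin touches the panel in the middle place with its lip still above the louvre's edge (contact force between bin and stand above 0.3 N and height (world z) of lip above 0.2465 m and y of lip in the frame of stand between -0.02 and 0.02 m), for 0.1 s.
At the end, for the whole second after the job is handed in: The bin hangs at rest on the middle louvre of the top row: lip's lower edge 225 to 239.5 mm above the bench, within 15 mm of the place's middle, square to the stand within 0.25 rad, tilted under 0.3 rad, lip 10 mm before to 42 mm behind the foot's centre line; pot inside (z of lip in the frame of stand between 0.225 and 0.2395 m and y of lip in the frame of stand between -0.015 and 0.015 m and x of lip in the frame of stand between -0.01 and 0.042 m and angle between the x axis of bin and the x axis of stand, either way round below 0.25 rad and angle between bin's own z axis and vertical below 0.3 rad and contact force between bin and stand above 0.5 N and x of pot in the frame of bin between -0.05 and 0.05 m and y of pot in the frame of bin between -0.03 and 0.03 m and z of pot in the frame of bin between -0.005 and 0.03 m and linear speed of bin below 0.02 m/s); the robot touches nothing.
It fails at once if the bin in the robot's grip is pressed on the louvre panel or its hung bins with more than 18 N (contact force between bin and stand above 18 N and contact force between the fingers and bin above 8 N).
It fails at once if the robot itself presses on the louvre panel, its hung bins or its stand with more than 18 N (contact force between any of the arm, the fingers and stand above 18 N).
It fails at once if a bystander (plain bin, rack, bottle, dish, beaker or tip box) is moved by more than 30 mm (distance of any of tray, rack, bottle, dish, beaker, tipbox from where it was at the start of the episode above 0.03 m).
It also fails if it takes over 67 s, if anything falls off the work surface, if the arm or the gripper's body presses on something with over 40 N, if the wrist force passes 120 N, or if a joint passes its speed limit or range.

## Working session

There is one attempt and no reset: what is moved stays moved. The work goes in short steps, Python scripts to look and compute and a tool call to move; the robot and the scene stay as the last step left them, time stands still between calls to the robot, and variables do not carry over. Pictures are saved under pics/ and viewed, about 8 in all and at most 12, crops included, and the job is handed in when it is done.

Besides the shell and the picture viewer there is one more tool, called after "Emit:" as name(argument=value, ...), one argument or row to a line, values as JSON. play_rows: Moves the arm, as the interface text tells. Its arguments: {"type":"object","properties":{"plan":{"type":"array"}},"required":["plan"]}

```bash
mkdir -p pics; cat > h.py <<'E'
import numpy as np, cv2
from plant import manip
def grab(n):
    f=manip.grab_frame(n); np.savez(''+n+'.npz',**f); return f
def cloud(f):
    z=f['range_z'].astype(float); v,u=np.mgrid[:z.shape[0],:z.shape[1]]
    p=np.stack([(u-f['cx'])/f['fx']*z,-(v-f['cy'])/f['fy']*z,-z],-1)
    w=p@np.array(f['rotation']).T+np.array(f['origin']); w[z==0]=np.nan; return w
E
python3 - <<'E'
from h import *
fs=[grab(n) for n in('scene','top')]
for n,f in zip(('scene','top'),fs):
    cv2.imwrite('pics/%s0.png'%n,f['img'][:,:,::-1]); print({k:v for k,v in f.items() if k not in('img','range_z')})
print(manip.state())
E
```

```text
{'fx': 420.00865447711504, 'fy': 420.00865447711504, 'cx': 318.960281473594, 'cy': 206.77633303412117, 'origin': array([1.36855289, 0.05749752, 0.86928439]), 'rotation': array([0.65531959, 0.28643064, 0.27980897, 0.64048471])}
{'fx': 498.96914624303514, 'fy': 498.96914624303514, 'cx': 325.0661159506426, 'cy': 192.178002189778, 'origin': array([0.4985823 , 0.07837839, 1.52461853]), 'rotation': array([-0.70456791, -0.02118767,  0.02350908,  0.70893051])}
{'time': 0.1, 'joint_pos': array([ 1.12900960e+00,  5.32983773e-02,  1.61410406e+00,  9.02558104e-06,
        1.47601249e+00, -1.19008993e-01]), 'joint_vel': array([ 0.0013404 , -0.00218734, -0.00374523,  0.00033889,  0.00055872,
       -0.0002103 ]), 'joint_efforts': array([ 3.07174187e-04, -3.94900632e+01, -3.71364033e+01, -1.35893679e-04,
        3.87581866e-03,  5.66224699e-06]), 'tool_pos': array([0.19801959, 0.59222763, 0.23021273]), 'tool_rot': array([ 0.69773628,  0.11300643,  0.69809898, -0.11424289]), 'contact_force': array([-0.3574859 , -0.43725419,  1.10183819]), 'ft_torque': array([ 0.0428918 ,  0.00684825, -0.04439216]), 'gripper_width': 0.9996728894033096}
```

View pics/scene0.png

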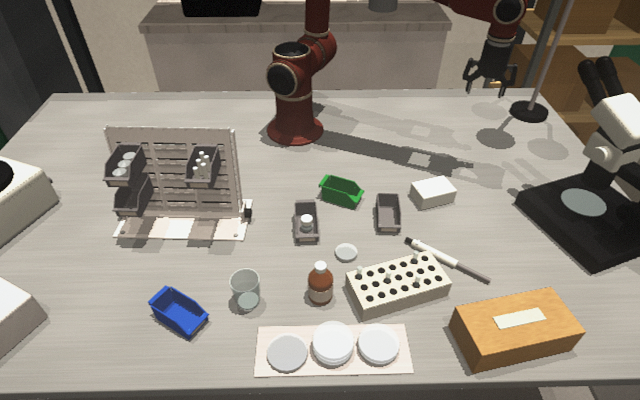

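View pics/top0.png

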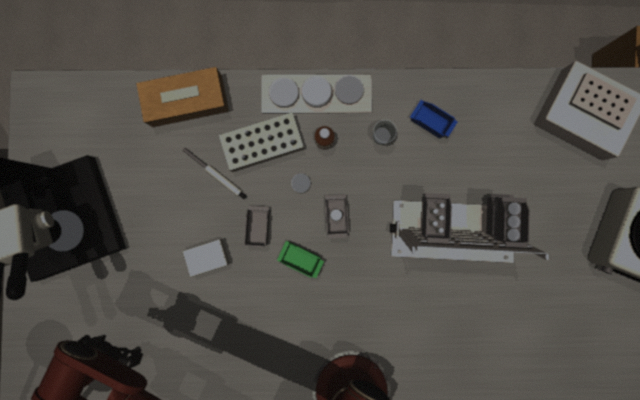

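The scene shows two loose grey bins: one at scene (307,222) / top (337,215) holding a capped pot, and an empty one at scene (388,212) / top (258,226). The first fits because of the pot. The panel is at top (455,235) with its front facing +x. I'll confirm the lip in a crop.

```bash
sed -i "s/^import numpy.*/&\nfrom scipy.spatial.transform import Rotation as R/; s/np.array(f\['rotation'\]).T/R.from_quat(np.roll(f['rotation'],-1)).as_matrix().T/" h.py
python3 - <<'E'
from h import *
s=dict(np.load('scene.npz'));t=dict(np.load('top.npz'))
a=cv2.resize(s['img'][185:255,280:410],None,fx=6,fy=6,interpolation=2)[:300,:780]
a=cv2.resize(s['img'][190:250,285:405],(400,200),interpolation=2);b=cv2.resize(t['img'][185:255,235:365],(400,215),interpolation=2)
c=cv2.resize(s['img'][120:250,95:260],(400,315),interpolation=2);d=cv2.resize(t['img'][185:275,380:555],(400,206),interpolation=2)
o=np.zeros((530,800,3),np.uint8);o[:200,:400]=a;o[210:425,:400]=b;o[:315,400:]=c;o[320:526,400:]=d
cv2.imwrite('pics/crop1.png',np.clip(o[:,:,::-1]*1.5,0,255).astype(np.uint8))
ws=cloud(s);wt=cloud(t)
for n,w in(('s',ws),('t',wt)):
  z=w[...,2]; print(n,np.nanmedian(z))
def sel(w,x0,x1,y0,y1,z0,z1): 
  q=w.reshape(-1,3);q=q[~np.isnan(q[:,0])];return q[(q>[x0,y0,z0]).all(1)&(q<[x1,y1,z1]).all(1)]
print('binpix',wt[213,337],wt[226,258],ws[222,307],'stand',wt[205,398],wt[256,398],wt[205,480],wt[260,510],wt[230,398])
for n,w in(('s',ws),('t',wt)):
  c=w[213,337] if n=='t' else wt[213,337]
  q=sel(w,c[0]-.1,c[0]+.1,c[1]-.07,c[1]+.07,.045,.062); print(n,len(q),q.min(0),q.max(0),cv2.minAreaRect(q[:,:2].astype(np.float32)*1000))
  q=sel(w,c[0]-.2,c[0]+.1,-.55,-.05,.003,.015); print('plate',len(q),q.min(0),q.max(0),cv2.minAreaRect(q[:,:2].astype(np.float32)*1000))
E
```

```text
s 0.0032630267631714727
t 0.001134485970315735
binpix [0.53011189 0.03834127 0.04857383] [0.49306919 0.27754678 0.00410678] [0.53776377 0.04339207 0.0428764 ] stand [ 0.55419849 -0.14873249  0.00660231] [ 0.40032319 -0.14529155  0.01367446] [ 0.55269313 -0.39893368  0.00568334] [ 0.385759   -0.48460398  0.00818714] [ 0.47893154 -0.14047105  0.05419903]
s 244 [0.45388557 0.00621177 0.0450339 ] [0.56508294 0.07125216 0.06022298] ((509.85943603515625, 38.80500793457031), (111.76895141601562, 63.575374603271484), 1.2077887058258057)
plate 4842 [ 0.33053447 -0.54979353  0.00300104] [ 0.63002105 -0.05005713  0.01494299] ((480.23760986328125, -299.9278869628906), (499.7005615234375, 299.48443603515625), 89.9867935180664)
t 218 [0.45665613 0.00627811 0.04500663] [0.55962208 0.07099528 0.06173887] ((507.8614501953125, 38.778324127197266), (101.0462875366211, 63.867488861083984), 2.8923771381378174)
plate 5039 [ 0.33011786 -0.54986681  0.00300024] [ 0.62998508 -0.0501387   0.01499934] ((480.0494384765625, -299.99981689453125), (499.7184143066406, 299.8707580566406), 89.99685668945312)
```

View pics/crop1.png

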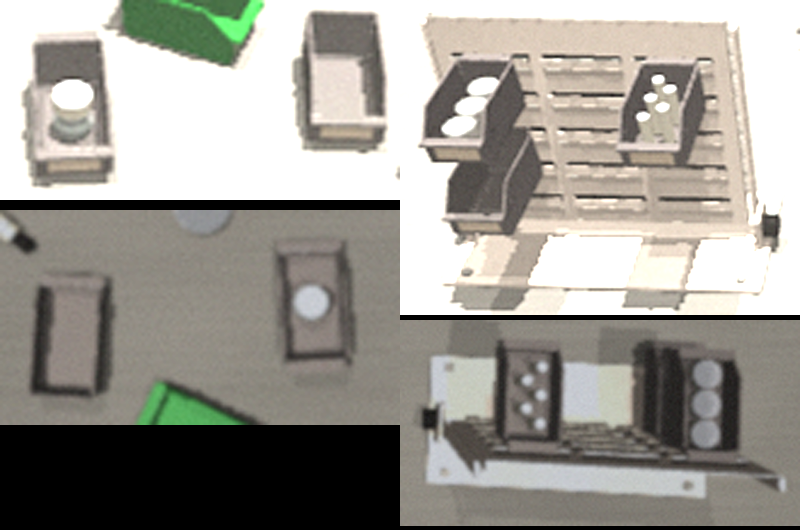

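The left crop confirms it: the bin with the pot (top crop (312,300), scene crop (70,95)) has the flange and lip at the end towards the robot. The other grey bin has none, so it is the tray. The panel's middle top place is free. Next I measure the stand and the bin.

```bash
cat > meas.py <<'E'
from h import *
from scipy.optimize import least_squares
s=dict(np.load('scene.npz'));t=dict(np.load('top.npz'))
ws=cloud(s);wt=cloud(t)
def ray(f,u,v,z):
    d=R.from_quat(np.roll(f['rotation'],-1)).apply([(u-f['cx'])/f['fx'],-(v-f['cy'])/f['fy'],-1]);o=f['origin'];return o+d*(z-o[2])/d[2]
for n,p in dict(tl=(393.1,201.2),bl=(391.8,255.9),br=(513.9,261.5)).items(): print(n,ray(t,*p,.008))
# sheet plane from scene camera
q=ws[130:205,108:238].reshape(-1,3);q=q[~np.isnan(q[:,0])];q=q[(q[:,2]>.06)]
rng=np.random.default_rng(0);best=0
for _ in range(2000):
    a=q[rng.choice(len(q),3,False)];n=np.cross(a[1]-a[0],a[2]-a[0]);n/=np.linalg.norm(n)
    k=np.abs((q-a[0])@n)<.004
    if k.sum()>best and abs(n[0])>.8: best=k.sum();K=k
p=q[K];c=p.mean(0);n=np.linalg.svd(p-c)[2][2];n*=np.sign(n[0]);print('plane',best,len(q),c,n,'lean',np.arcsin(n[2]),'yaw',np.arctan2(n[1],n[0]), 'ext',p.min(0),p.max(0))
dist=(q-c)@n
b=q[(dist>.02)&(q[:,2]>.2)]
print('front bins',b.min(0),b.max(0)); h=np.histogram(b[:,1],bins=np.arange(-.5,-.1,.01));print(list(zip(h[1].round(2),h[0])))
for n_,w in(('s',ws),('t',wt)):
    q=w.reshape(-1,3);q=q[~np.isnan(q[:,0])]
    b=q[(q[:,0]>.45)&(q[:,0]<.62)&(q[:,1]<-.12)&(q[:,1]>-.52)&(q[:,2]>.22)&(q[:,2]<.3)]
    b=b[(b-c)@n>.03]
    for g in(b[b[:,1]>-.3],b[b[:,1]<-.31]): print(n_,len(g),g.min(0),g.max(0),np.percentile(g[:,1],[2,98]).mean())
st=manip.state();print(R.from_quat(np.roll(st['tool_rot'],-1)).as_matrix().round(4))
E
python3 meas.py
```

```text
tl [ 0.56580748 -0.13378363  0.008     ]
bl [ 0.40037582 -0.12738914  0.008     ]
br [ 0.38116508 -0.49634079  0.008     ]
plane 4374 9410 [ 0.44895281 -0.29298413  0.18950145] [ 0.98513419 -0.056348    0.16228228] lean 0.16300315026300907 yaw -0.05713604290820434 ext [ 0.42231474 -0.48157019  0.06003071] [ 0.48073187 -0.14374059  0.28506823]
front bins [ 0.45117634 -0.45087845  0.20000029] [ 0.57769143 -0.1827323   0.25099446]
[(np.float64(-0.5), np.int64(0)), (np.float64(-0.49), np.int64(0)), (np.float64(-0.48), np.int64(0)), (np.float64(-0.47), np.int64(0)), (np.float64(-0.46), np.int64(6)), (np.float64(-0.45), np.int64(247)), (np.float64(-0.44), np.int64(57)), (np.float64(-0.43), np.int64(119)), (np.float64(-0.42), np.int64(139)), (np.float64(-0.41), np.int64(107)), (np.float64(-0.4), np.int64(48)), (np.float64(-0.39), np.int64(344)), (np.float64(-0.38), np.int64(0)), (np.float64(-0.37), np.int64(0)), (np.float64(-0.36), np.int64(0)), (np.float64(-0.35), np.int64(0)), (np.float64(-0.34), np.int64(0)), (np.float64(-0.33), np.int64(0)), (np.float64(-0.32), np.int64(0)), (np.float64
[... 496 characters left out ...]
np.int64(0)), (np.float64(-0.16), np.int64(0)), (np.float64(-0.15), np.int64(0)), (np.float64(-0.14), np.int64(0)), (np.float64(-0.13), np.int64(0)), (np.float64(-0.12), np.int64(0))]
s 604 [ 0.47262031 -0.25425385  0.22002657] [ 0.57769143 -0.18436315  0.25099446] -0.2180401059512293
s 761 [ 0.46140522 -0.45283234  0.22011431] [ 0.56602829 -0.38250224  0.24957081] -0.417667172088403
t 439 [ 0.47300818 -0.25289793  0.22011904] [ 0.5773388  -0.1821091   0.25331987] -0.2169068903677996
t 742 [ 0.46159355 -0.45298648  0.22000002] [ 0.56559832 -0.38133217  0.25417385] -0.41616889139880436
[[-8.000e-04  3.172e-01  9.484e-01]
 [-1.600e-03  9.484e-01 -3.172e-01]
 [-1.000e+00 -1.800e-03 -2.000e-04]]
```

```bash
cat > m2.py <<'E'
exec(open('meas.py').read().split('for n,p in dict')[0])
print(ray(t,337,194.8,.03),ray(t,337,239,.054))
for n_,w in(('s',ws),('t',wt)):
    q=w.reshape(-1,3);q=q[~np.isnan(q[:,0])]
    b=q[(q[:,0]>.44)&(q[:,0]<.6)&(abs(q[:,1]-.039)<.045)&(q[:,2]>.02)&(q[:,2]<.065)]
    b1=b[(b[:,2]>.044)]
    for xs in np.arange(.45,.57,.01):
        g=b1[abs(b1[:,0]-xs)<.005]
        if len(g)>1: print(n_,xs.round(3),len(g),g[:,1].min().round(4),g[:,1].max().round(4),g[:,2].max().round(3))
    print(n_,'x ext z>.02',b[:,0].min(),b[:,0].max(),'hi x min',b1[:,0].min())
    pot=b1[(abs(b1[:,1]-.039)<.015)&(b1[:,0]>.5)];print('pot',pot.mean(0))
E
python3 m2.py
```

```text
[0.58508402 0.03741276 0.03      ] [0.45371083 0.0390821  0.054     ]
s 0.45 4 0.035 0.0438 0.055
s 0.46 41 0.009 0.064 0.059
s 0.47 76 0.0062 0.0669 0.058
s 0.48 3 0.0066 0.0667 0.057
s 0.49 7 0.0068 0.0693 0.06
s 0.5 8 0.0069 0.0693 0.058
s 0.51 13 0.0072 0.0691 0.057
s 0.52 28 0.0073 0.0689 0.058
s 0.53 33 0.0074 0.0687 0.057
s 0.54 20 0.0077 0.0713 0.057
s 0.55 10 0.0079 0.0711 0.059
s 0.56 7 0.0105 0.0709 0.053
s x ext z>.02 0.4538855742476562 0.5866068164376829 hi x min 0.4538855742476562
pot [0.52561962 0.03965603 0.04707923]
t 0.46 44 0.0095 0.0625 0.061
t 0.47 47 0.0066 0.0684 0.061
t 0.48 6 0.0065 0.0684 0.063
t 0.49 10 0.0064 0.0682 0.062
t 0.5 7 0.0063 0.0682 0.06
t 0.51 15 0.0092 0.071 0.065
t 0.52 43 0.0089 0.071 0.062
t 0.53 29 0.0087 0.0709 0.062
t 0.54 17 0.0089 0.0709 0.056
t 0.55 9 0.009 0.0708 0.06
t 0.56 3 0.0114 0.0707 0.051
t x ext z>.02 0.4566561313405966 0.5846719463699923 hi x min 0.4566561313405966
pot [0.52385289 0.04041711 0.04748984]
```

Emit:
play_rows(
  plan=[
    [0,-36,42,-0.1,-1],
    [0,-72,84,-0.2,-1],
    [0,-108,126,-0.353,-1],
    [0,-144,168,-0.353,-1],
    [0,-180,210,-0.353,-1],
    [0,-216,252,-0.353,-1],
    [0,-252,294,-0.353,-1],
    [0,-288,336,-0.353,-1],
  ],
)

```text
time: 1.1
tool_pos: [0.4259, 0.2113, 0.231]
tool_rot: [0.707, -0.011, 0.707, 0.011]
contact_force: [1.2, -0.5, 0.6]
gripper_width: 1.0
```

```bash
cat > st.py <<'E'
import sys
from h import *
s=manip.state();M=R.from_quat(np.roll(s['tool_rot'],-1)).as_matrix()
print('t',s['time'],'p',s['tool_pos'].round(4),'yaw y-axis',np.arctan2(M[1,1],M[0,1]).round(4),'f',s['contact_force'].round(2),'tq',s['ft_torque'].round(2),'w',s['gripper_width'].round(3),'tilt',M[:,0].round(4))
if len(sys.argv)>3: print('shift mm',(M.T@(np.array(sys.argv[1:4],float)-s['tool_pos'])*1000).round(1))
E
python3 st.py .5275 .0393 .12
```

```text
Traceback (most recent call last):
  File "st.py", line 4, in <module>
    print('t',s['time'],'p',s['tool_pos'].round(4),'yaw y-axis',np.arctan2(M[1,1],M[0,1]).round(4),'f',s['contact_force'].round(2),'tq',s['ft_torque'].round(2),'w',s['gripper_width'].round(3),'tilt',M[:,0].round(4))
                                                                                                                                                                    ^^^^^^^^^^^^^^^^^^^^^^^^
AttributeError: 'float' object has no attribute 'round'
```

Emit:
play_rows(
  plan=[
    [0,-50,30,0,-1],
    [30,-100,60,0,-1],
    [60,-150,90,0,-1],
    [100,-175,96,0,-1],
    [111,-175,96,0,-1],
    [111,-175,96,0,-1],
  ],
)

```text
time: 1.85
tool_pos: [0.5259, 0.0415, 0.1194]
tool_rot: [0.706, -0.01, 0.708, 0.011]
contact_force: [0.5, -0.5, -0.5]
gripper_width: 0.999
```

```bash
sed -i "s/s\['gripper_width'\].round(3)/round(s['gripper_width'],3)/" st.py; python3 st.py .5275 .0393 .015; python3 - <<'E'
from h import *
f=grab('scene');cv2.imwrite('pics/g1.png',cv2.resize(f['img'][120:270,230:430],(800,600),interpolation=2)[:,:,::-1])
E
```

```text
t 1.85 p [0.5259 0.0415 0.1194] yaw y-axis 1.6011 f [ 0.48 -0.49 -0.5 ] tq [-0.   -0.02  0.06] w 0.999 tilt [-2.4e-03  6.0e-04 -1.0e+00]
shift mm [104.4  -2.4   1.8]
```

View pics/g1.png

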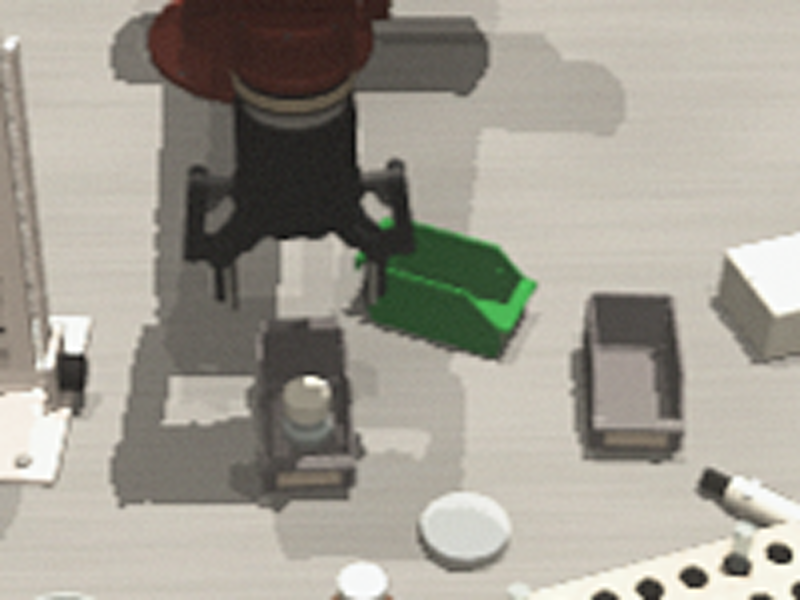

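The gripper stands squarely over the bin with the pot: fingers at pixels (228,290) and (375,285), bin at (308,410). The green bin is clear of the fingers. Descending.

Emit:
play_rows(
  plan=[
    [30,-1,1,0,-1],
    [60,-1,1,0,-1],
    [85,-1,1,0,-1],
    [104,-1,1,0,-1],
    [104,-1,1,0,-1],
    [104,-1,1,0,-1],
  ],
)

```text
time: 2.65
tool_pos: [0.529, 0.0402, 0.0178]
tool_rot: [0.708, -0.011, 0.706, 0.011]
contact_force: [-0.5, 0.2, 0.5]
gripper_width: 1.001
```

```bash
python3 st.py .5275 .0393 .015
```

```text
t 2.65 p [0.529  0.0402 0.0178] yaw y-axis 1.6015 f [-0.51  0.17  0.51] tq [-0.  0.  0.] w 1.001 tilt [ 2.4e-03 -1.0e-04 -1.0e+00]
shift mm [ 2.8 -0.9 -1.5]
```

Emit:
play_rows(
  plan=[
    [1,0,0,0,0],
    [1,0,0,0,1],
    [1,0,0,0,1],
    [1,0,0,0,1],
    [1,0,0,0,1],
    [1,0,0,0,1],
    [1,0,0,0,1],
  ],
)

```text
time: 3.52
tool_pos: [0.5291, 0.0399, 0.0168]
tool_rot: [0.708, -0.011, 0.706, 0.011]
contact_force: [-0.4, 0.6, 6.9]
gripper_width: 0.739
```

Emit:
play_rows(
  plan=[
    [-2,0,0,0,1],
    [-10,0,0,0,1],
    [-30,0,0,0,1],
    [-50,0,0,0,1],
    [-50,0,0,0,1],
    [-50,0,0,0,1],
  ],
)

```text
time: 4.28
tool_pos: [0.5271, 0.04, 0.0645]
tool_rot: [0.707, -0.011, 0.708, 0.011]
contact_force: [-1.1, 0.4, -2.3]
gripper_width: 0.742
```

```bash
python3 st.py; python3 - <<'E'
from h import *
f=grab('scene');cv2.imwrite('pics/g2.png',cv2.resize(f['img'][120:270,230:430],(640,480),interpolation=2)[:,:,::-1])
E
```

```text
t 4.275 p [0.5271 0.04   0.0645] yaw y-axis 1.6009 f [-1.08  0.37 -2.27] tq [-0.02 -0.01  0.03] w 0.742 tilt [-1.4e-03  1.0e-04 -1.0e+00]
```

View pics/g2.png

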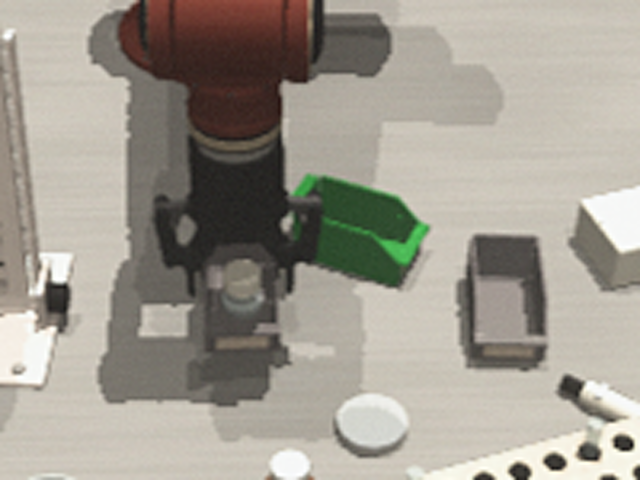

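The bin is held level with the pot inside (pixel (240,285)), and the tray and green bin are untouched. Lifting it and carrying it over.

Emit:
play_rows(
  plan=[
    [-15,0,0,0,1],
    [-45,0,0,0,1],
    [-80,0,0,0,1],
    [-120,0,0,0,1],
    [-160,0,0,0,1],
    [-200,0,0,0,1],
    [-235,0,0,0,1],
    [-255,0,0,0,1],
  ],
)

```text
time: 5.32
tool_pos: [0.5282, 0.04, 0.3231]
tool_rot: [0.708, -0.011, 0.706, 0.011]
contact_force: [-0.2, 0.3, -1.7]
gripper_width: 0.739
```

Emit:
play_rows(
  plan=[
    [0,-10,0,0,1],
    [0,-35,1,0,1],
    [0,-70,2,0.02,1],
    [0,-110,3,0.04,1],
    [0,-150,4,0.06,1],
    [0,-190,5,0.085,1],
    [0,-225,6,0.085,1],
    [0,-255,7,0.085,1],
  ],
)

```text
time: 6.32
tool_pos: [0.5413, -0.2163, 0.3172]
tool_rot: [0.705, 0.02, 0.708, -0.019]
contact_force: [-0.1, -1.2, -1.8]
gripper_width: 0.738
```

```bash
python3 st.py .545 -.3185 .32
```

```text
t 6.325 p [ 0.5413 -0.2163  0.3172] yaw y-axis 1.5148 f [-0.12 -1.2  -1.77] tq [ 0.01 -0.02 -0.  ] w 0.738 tilt [-0.0041  0.002  -1.    ]
shift mm [  -3.  -101.8    9.4]
```

Emit:
play_rows(
  plan=[
    [0,-30,3,0,1],
    [0,-60,6,0,1],
    [0,-85,9,0,1],
    [0,-102,9,0,1],
    [0,-102,9,0,1],
    [0,-102,9,0,1],
  ],
)

```text
time: 7.08
tool_pos: [0.546, -0.3164, 0.3203]
tool_rot: [0.707, 0.019, 0.707, -0.019]
contact_force: [0.4, 0.1, -1.5]
gripper_width: 0.744
```

```bash
python3 st.py .535 -.318 .227; python3 - <<'E'
from h import *
f=grab('scene');cv2.imwrite('pics/g3.png',cv2.resize(f['img'][60:240,60:300],(800,600),interpolation=2)[:,:,::-1])
E
```

```text
t 7.075 p [ 0.546  -0.3164  0.3203] yaw y-axis 1.5166 f [ 0.41  0.05 -1.51] tq [-0.01 -0.   -0.01] w 0.744 tilt [ 0.e+00  6.e-04 -1.e+00]
shift mm [ 93.3  -2.3 -10.9]
```

View pics/g3.png

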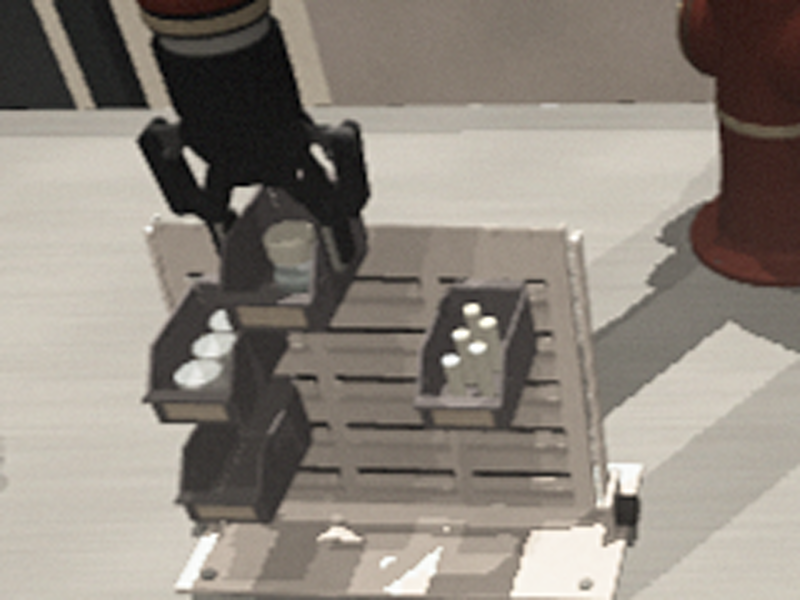

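The held bin is above the middle place, pot inside at (288,255). It looks shifted left only because it is higher. I'll descend and then check centring from depth.

Emit:
play_rows(
  plan=[
    [15,-1,0,0,1],
    [40,-2,0,0,1],
    [65,-2,0,0,1],
    [85,-2,0,0,1],
    [91,-2,0,0,1],
    [91,-2,0,0,1],
    [91,-2,0,0,1],
  ],
)

```text
time: 8.0
tool_pos: [0.5464, -0.3194, 0.2308]
tool_rot: [0.708, 0.019, 0.706, -0.02]
contact_force: [0.3, 0.5, -1.5]
gripper_width: 0.74
```

```bash
python3 st.py .535 -.318 .227; python3 - <<'E'
from h import *
for nm in('scene','top'):
    f=grab(nm);w=cloud(f);q=w.reshape(-1,3);q=q[~np.isnan(q[:,0])]
    n=np.array([.9985,-.055,0]);l=np.array([.055,.9985,0]);c=np.array([.4735,-.315,0])
    a=(q-c)@n;b=(q-c)@l;z=q[:,2]
    k=(abs(b)<.16)&(z>.17)&(z<.275)&(a>.02)&(a<.2)
    h,e=np.histogram(b[k],bins=np.arange(-.16,.165,.005));print(nm,[(round(x*1000),int(v)) for x,v in zip(e,h)])
    for lo,hi in((-.15,-.06),(-.05,.05),(.06,.15)):
        g=k&(b>lo)&(b<hi)&(z<.26); print(lo,g.sum(),'b',np.percentile(b[g],[1,99]).round(4),'a',np.percentile(a[g],[1,99]).round(4),'z',np.percentile(z[g],[1,99]).round(4))
    if nm=='scene': cv2.imwrite('pics/g4.png',cv2.resize(f['img'][80:230,80:280],(800,600),interpolation=2)[:,:,::-1])
E
```

```text
t 8.0 p [ 0.5464 -0.3194  0.2308] yaw y-axis 1.516 f [ 0.33  0.48 -1.51] tq [ 0.06 -0.03 -0.01] w 0.74 tilt [ 0.0019 -0.0014 -1.    ]
shift mm [  3.7   0.8 -11.5]
scene [(-160, 0), (-155, 0), (-150, 0), (-145, 0), (-140, 2), (-135, 161), (-130, 77), (-125, 21), (-120, 29), (-115, 41), (-110, 51), (-105, 55), (-100, 58), (-95, 60), (-90, 58), (-85, 25), (-80, 21), (-75, 82), (-70, 89), (-65, 0), (-60, 0), (-55, 0), (-50, 13), (-45, 3), (-40, 26), (-35, 331), (-30, 32), (-25, 33), (-20, 33), (-15, 49), (-10, 62), (-5, 66), (0, 74), (5, 68), (10, 51), (15, 28), (20, 23), (25, 217), (30, 35), (35, 24), (40, 28), (45, 0), (50, 0), (55, 0), (60, 0), (65, 158), (70, 44), (75, 22), (80, 18), (85, 64), (90, 91), (95, 46), (100, 52), (105, 91), (110, 52), (115, 21), (120, 19), (125, 76), (130, 123), (135, 0), (140, 0), (145, 0), (150, 0), (155, 0)]
-0.15 830 b [-0.1336 -0.0684] a [0.0211 0.0956] z [0.1949 0.2483]
-0.05 955 b [-0.0352  0.0401] a [0.0254 0.1286] z [0.2158 0.2597]
0.06 877 b [0.067  0.1312] a [0.0207 0.0958] z [0.1948 0.2484]
top [(-160, 0), (-155, 0), (-150, 0), (-145, 0), (-140, 0), (-135, 0), (-130, 0), (-125, 0), (-120, 0), (-115, 5), (-110, 9), (-105, 12), (-100, 15), (-95, 19), (-90, 30), (-85, 11), (-80, 0), (-75, 4), (-70, 67), (-65, 0), (-60, 0), (-55, 0), (-50, 0), (-45, 0), (-40, 0), (-35, 58), (-30, 12), (-25, 9), (-20, 23), (-15, 22), (-10, 24), (-5, 25), (0, 22), (5, 29), (10, 29), (15, 14), (20, 6), (25, 127), (30, 28), (35, 2), (40, 0), (45, 0), (50, 0), (55, 0), (60, 0), (65, 50), (70, 141), (75, 46), (80, 37), (85, 54), (90, 55), (95, 71), (100, 50), (105, 57), (110, 74), (115, 44), (120, 10), (125, 18), (130, 120), (135, 0), (140, 0), (145, 0), (150, 0), (155, 0)]
-0.15 172 b [-0.1119 -0.0669] a [0.0201 0.0422] z [0.1967 0.2497]
-0.05 379 b [-0.0324  0.031 ] a [0.0209 0.1288] z [0.2128 0.2592]
0.06 827 b [0.0684 0.1322] a [0.0209 0.0965] z [0.1906 0.2502]
```

View pics/g4.png

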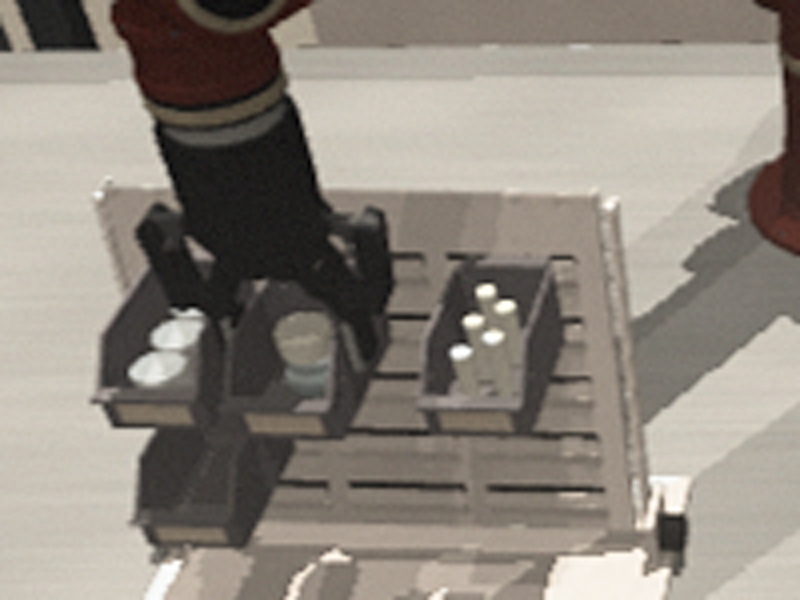

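The held bin is centred: it spans -35..+33 mm, against neighbours at -101 and +99. Depth predicts contact about 35–38 mm farther in. I'll close most of the gap and then creep.

Emit:
play_rows(
  plan=[
    [1,0,-5,0,1],
    [3,0,-12,0,1],
    [3,0,-19,0,1],
    [3,0,-25,0,1],
    [3,0,-27,0,1],
    [3,0,-27,0,1],
    [3,0,-27,0,1],
  ],
)

```text
time: 8.98
tool_pos: [0.519, -0.3175, 0.2264]
tool_rot: [0.707, 0.019, 0.707, -0.019]
contact_force: [0.0, -0.4, -2.0]
gripper_width: 0.74
```

```bash
python3 st.py
```

```text
t 8.975 p [ 0.519  -0.3175  0.2264] yaw y-axis 1.5161 f [ 0.05 -0.38 -1.98] tq [-0.01 -0.07  0.  ] w 0.74 tilt [ 2.e-04 -0.e+00 -1.e+00]
```

Emit:
play_rows(
  plan=[
    [0,0,-2,0,1],
    [0,0,-3,0,1],
    [0,0,-4,0,1],
    [0,0,-5,0,1],
    [0,0,-5,0,1],
  ],
)

```text
time: 9.6
tool_pos: [0.5138, -0.3172, 0.2263]
tool_rot: [0.707, 0.019, 0.707, -0.019]
contact_force: [0.8, 0.3, -2.4]
gripper_width: 0.739
```

Emit:
play_rows(
  plan=[
    [0,0,-1,0,1],
    [0,0,-2,0,1],
    [0,0,-2,0,1],
  ],
)

```text
time: 9.98
tool_pos: [0.5118, -0.3171, 0.2263]
tool_rot: [0.707, 0.019, 0.707, -0.019]
contact_force: [0.6, 0.2, -1.5]
gripper_width: 0.744
```

Emit:
play_rows(
  plan=[
    [0,0,-1,0,1],
    [0,0,-1,0,1],
  ],
)

```text
time: 10.22
tool_pos: [0.5108, -0.3171, 0.2263]
tool_rot: [0.707, 0.019, 0.707, -0.019]
contact_force: [-1.4, 0.5, -1.0]
gripper_width: 0.74
```

Emit:
play_rows(
  plan=[
    [0,0,-1,0,1],
    [0,0,-1,0,1],
  ],
)

```text
time: 10.48
tool_pos: [0.5099, -0.317, 0.2263]
tool_rot: [0.707, 0.019, 0.707, -0.019]
contact_force: [0.3, -0.8, -1.7]
gripper_width: 0.741
```

Emit:
play_rows(
  plan=[
    [0,0,-1,0,1],
    [0,0,-1,0,1],
  ],
)

```text
time: 10.72
tool_pos: [0.5095, -0.317, 0.2265]
tool_rot: [0.707, 0.019, 0.706, -0.019]
contact_force: [3.3, -0.5, -3.1]
gripper_width: 0.742
```

Emit:
play_rows(
  plan=[
    [0,0,0,0,1],
    [0,0,0,0,1],
  ],
)

```text
time: 10.98
tool_pos: [0.5093, -0.317, 0.2264]
tool_rot: [0.707, 0.019, 0.706, -0.019]
contact_force: [4.7, -0.8, -3.0]
gripper_width: 0.738
```

```bash
python3 st.py
```

```text
t 10.975 p [ 0.5093 -0.317   0.2264] yaw y-axis 1.5162 f [ 4.69 -0.75 -3.02] tq [-0.1  -0.91  0.01] w 0.738 tilt [ 1.2e-03 -3.0e-04 -1.0e+00]
```

Contact found: +4.7 N at TCP x 0.5095, lip about 0.2506, giving a lean of about 0.155–0.16 rad, as the depth suggested. Now I'll back off to about 0.5 mm clearance and lower along the sheet's slope.

Emit:
play_rows(
  plan=[
    [0,0,1.3,0,1],
    [2,0,1.6,0,1],
    [4,0,1.9,0,1],
    [6,0,2.3,0,1],
    [6,0,2.3,0,1],
  ],
)

```text
time: 11.6
tool_pos: [0.5109, -0.3171, 0.2199]
tool_rot: [0.707, 0.02, 0.707, -0.019]
contact_force: [0.0, 0.1, -1.8]
gripper_width: 0.739
```

Emit:
play_rows(
  plan=[
    [1,0,0.2,0,1],
    [2,0,0.3,0,1],
    [3,0,0.5,0,1],
    [3,0,0.5,0,1],
  ],
)

```text
time: 12.1
tool_pos: [0.5116, -0.317, 0.2171]
tool_rot: [0.707, 0.019, 0.707, -0.019]
contact_force: [-0.1, 0.1, -0.6]
gripper_width: 0.741
```

```bash
python3 st.py
```

```text
t 12.1 p [ 0.5116 -0.317   0.2171] yaw y-axis 1.516 f [-0.09  0.09 -0.63] tq [ 0.06 -0.03  0.02] w 0.741 tilt [-4.e-04  2.e-04 -1.e+00]
```

Emit:
play_rows(
  plan=[
    [1,0,0.2,0,1],
    [2,0,0.3,0,1],
    [2,0,0.3,0,1],
  ],
)

```text
time: 12.48
tool_pos: [0.5119, -0.3171, 0.2151]
tool_rot: [0.707, 0.019, 0.707, -0.019]
contact_force: [0.5, -1.0, -1.6]
gripper_width: 0.741
```

Emit:
play_rows(
  plan=[
    [1,0,0.2,0,1],
    [2,0,0.3,0,1],
    [2,0,0.3,0,1],
  ],
)

```text
time: 12.85
tool_pos: [0.5122, -0.3171, 0.2131]
tool_rot: [0.707, 0.019, 0.707, -0.019]
contact_force: [0.5, 0.5, -1.0]
gripper_width: 0.74
```

Emit:
play_rows(
  plan=[
    [1,0,0.2,0,1],
    [2,0,0.3,0,1],
    [2,0,0.3,0,1],
  ],
)

```text
time: 13.22
tool_pos: [0.5125, -0.3171, 0.2111]
tool_rot: [0.707, 0.019, 0.707, -0.019]
contact_force: [0.1, -0.2, -1.2]
gripper_width: 0.74
```

Emit:
play_rows(
  plan=[
    [1,0,0.1,0,1],
    [1,0,0.1,0,1],
  ],
)

```text
time: 13.48
tool_pos: [0.5127, -0.3172, 0.2103]
tool_rot: [0.707, 0.019, 0.707, -0.019]
contact_force: [-0.6, 0.2, -1.4]
gripper_width: 0.743
```

Emit:
play_rows(
  plan=[
    [1,0,0.1,0,1],
    [1,0,0.1,0,1],
  ],
)

```text
time: 13.72
tool_pos: [0.5129, -0.3172, 0.2093]
tool_rot: [0.707, 0.019, 0.707, -0.019]
contact_force: [0.0, 0.1, -1.2]
gripper_width: 0.742
```

Emit:
play_rows(
  plan=[
    [0.7,0,0.1,0,1],
    [0.7,0,0.1,0,1],
  ],
)

```text
time: 13.98
tool_pos: [0.5129, -0.3172, 0.2089]
tool_rot: [0.707, 0.019, 0.707, -0.019]
contact_force: [0.3, 0.0, 0.4]
gripper_width: 0.736
```

Emit:
play_rows(
  plan=[
    [0.7,0,0.1,0,1],
    [0.7,0,0.1,0,1],
  ],
)

```text
time: 14.22
tool_pos: [0.5131, -0.3173, 0.2087]
tool_rot: [0.707, 0.019, 0.707, -0.019]
contact_force: [0.1, 1.7, 3.7]
gripper_width: 0.735
```

Emit:
play_rows(
  plan=[
    [0.7,0,0.1,0,1],
    [0.7,0,0.1,0,1],
  ],
)

```text
time: 14.48
tool_pos: [0.5132, -0.3173, 0.2085]
tool_rot: [0.707, 0.019, 0.707, -0.02]
contact_force: [-1.6, 2.7, 5.8]
gripper_width: 0.741
```

The flange seats exactly where predicted (TCP z 0.2088, lip about 0.233). A gentle pull test will show whether the lip is caught.

Emit:
play_rows(
  plan=[
    [-1,0,0,0,1],
    [-1,0,1,0,1],
    [-1,0,1.7,0,1],
    [-1,0,1.7,0,1],
  ],
)

```text
time: 14.98
tool_pos: [0.5142, -0.3175, 0.2084]
tool_rot: [0.706, 0.019, 0.707, -0.02]
contact_force: [-3.6, 1.0, 4.8]
gripper_width: 0.746
```

```bash
python3 st.py
```

```text
t 14.975 p [ 0.5142 -0.3175  0.2084] yaw y-axis 1.5159 f [-3.62  0.97  4.78] tq [ 0.12  1.06 -0.03] w 0.746 tilt [-1.8e-03 -3.0e-04 -1.0e+00]
```

The pull is resisted (-3.6 N), so the lip is caught. I'll relax and release.

Emit:
play_rows(
  plan=[
    [-1,0,-1.2,0,1],
    [-1,0,-1.2,0,1],
    [-1,0,-1.2,0,-0.5],
    [-1,0,-1.2,0,-0.6],
    [-1,0,-1.2,0,-0.7],
    [-1,0,-1.2,0,-0.8],
    [-1,0,-1.2,0,-0.9],
    [-1,0,-1.2,0,-0.9],
  ],
)

```text
time: 15.98
tool_pos: [0.5136, -0.3173, 0.2093]
tool_rot: [0.707, 0.019, 0.707, -0.019]
contact_force: [0.5, 0.3, 0.4]
gripper_width: 0.952
```

```bash
python3 st.py; python3 - <<'E'
from h import *
f=grab('scene');cv2.imwrite('pics/g5.png',cv2.resize(f['img'][80:230,80:280],(800,600),interpolation=2)[:,:,::-1])
E
```

```text
t 15.975 p [ 0.5136 -0.3173  0.2093] yaw y-axis 1.516 f [0.5  0.26 0.38] tq [-0.02 -0.05  0.03] w 0.952 tilt [ 1.e-04 -1.e-04 -1.e+00]
```

View pics/g5.png

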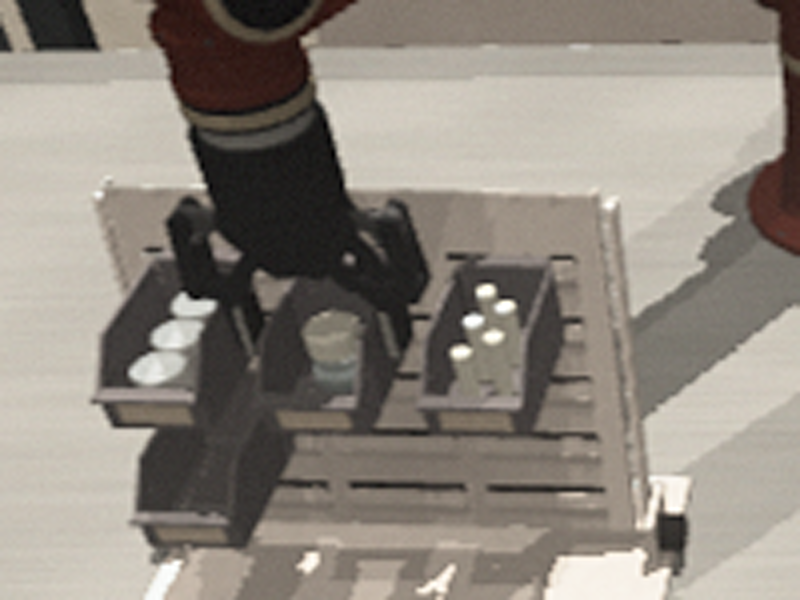

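The bin hangs in the middle at (320,370), level with its neighbours, with the pot inside at (335,350). The fingers are off its walls. I'll withdraw straight up.

Emit:
play_rows(
  plan=[
    [-5,0,0,0,-0.9],
    [-15,0,0,0,-0.9],
    [-35,0,0,0,-0.9],
    [-60,0,0,0,-0.9],
    [-90,0,0,0,-0.9],
    [-120,0,5,0,-0.9],
    [-150,0,10,0,-0.9],
    [-160,0,10,0,-0.9],
  ],
)

```text
time: 17.02
tool_pos: [0.5243, -0.3183, 0.3736]
tool_rot: [0.709, 0.018, 0.705, -0.021]
contact_force: [0.3, 1.4, 0.0]
gripper_width: 0.949
```

Emit:
play_rows(
  plan=[
    [0,30,10,0,-0.9],
    [0,75,10,0,-0.9],
    [0,120,10,0,-0.9],
    [0,165,10,0,-0.9],
    [0,200,10,0,-0.9],
    [0,220,10,0,-0.9],
    [0,220,10,0,-0.9],
    [0,220,10,0,-0.9],
  ],
)

```text
time: 18.02
tool_pos: [0.5455, -0.0996, 0.369]
tool_rot: [0.707, 0.02, 0.707, -0.02]
contact_force: [0.4, 0.5, -0.0]
gripper_width: 0.949
```

```bash
python3 st.py; python3 - <<'E'
from h import *
n=np.array([.9985,-.055,0]);l=np.array([.055,.9985,0]);c=np.array([.4735,-.315,0])
o=[]
for nm in('scene','top'):
    f=grab(nm);w=cloud(f);q=w.reshape(-1,3);q=q[~np.isnan(q[:,0])]
    a=(q-c)@n;b=(q-c)@l;z=q[:,2]
    k=(z>.17)&(z<.26)&(a>.03)&(a<.2)
    for lo,hi in((-.15,-.06),(-.05,.05),(.06,.15)):
        g=k&(b>lo)&(b<hi); print(nm,lo,g.sum(),'b',np.percentile(b[g],[1,99]).round(4),'a',np.percentile(a[g],[1,99]).round(4),'z',np.percentile(z[g],[1,99]).round(4))
    o.append(cv2.resize(f['img'][90:220,90:250] if nm=='scene' else f['img'][170:280,380:560],(400,300),interpolation=2))
cv2.imwrite('pics/g6.png',np.hstack(o)[:,:,::-1])
E
```

```text
t 18.025 p [ 0.5455 -0.0996  0.369 ] yaw y-axis 1.5151 f [ 0.42  0.53 -0.04] tq [ 0.03  0.01 -0.01] w 0.949 tilt [-4.e-04 -5.e-04 -1.e+00]
scene -0.15 847 b [-0.1331 -0.0683] a [0.0312 0.0961] z [0.1947 0.2482]
scene -0.05 842 b [-0.0342  0.03  ] a [0.0308 0.0956] z [0.1922 0.2469]
scene 0.06 772 b [0.0672 0.131 ] a [0.0315 0.0973] z [0.1947 0.2486]
top -0.15 774 b [-0.1319 -0.067 ] a [0.0306 0.0957] z [0.1926 0.249 ]
top -0.05 681 b [-0.0339  0.0307] a [0.031  0.0953] z [0.1893 0.247 ]Traceback (most recent call last):
  File "<stdin>", line 9, in <module>
    return _quantile_unchecked(
        a, q, axis, out, overwrite_input, method, keepdims, weights)
    return _ureduce(a,
                    func=_quantile_ureduce_func,
    ...<5 lines>...
                    overwrite_input=overwrite_input,
                    method=method)
    r = func(a, **kwargs)
    result = _quantile(arr,
                       quantiles=q,
    ...<2 lines>...
                       out=out,
                       weights=wgt)
    slices_having_nans = np.isnan(arr[-1, ...])
                                  ~~~^^^^^^^^^
IndexError: index -1 is out of bounds for axis 0 with size 0
```

The depth matches the neighbours: centred at -2 mm, front at 95.6 mm against 96–97 mm. The crash only came from the gripper hiding the third bin in the top view. One last look at the pot.

```bash
python3 - <<'E'
from h import *
f=grab('scene');cv2.imwrite('pics/g6.png',cv2.resize(f['img'][60:360,60:460],(800,600),interpolation=2)[:,:,::-1])
E
```

```text
(no output)
```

View pics/g6.png

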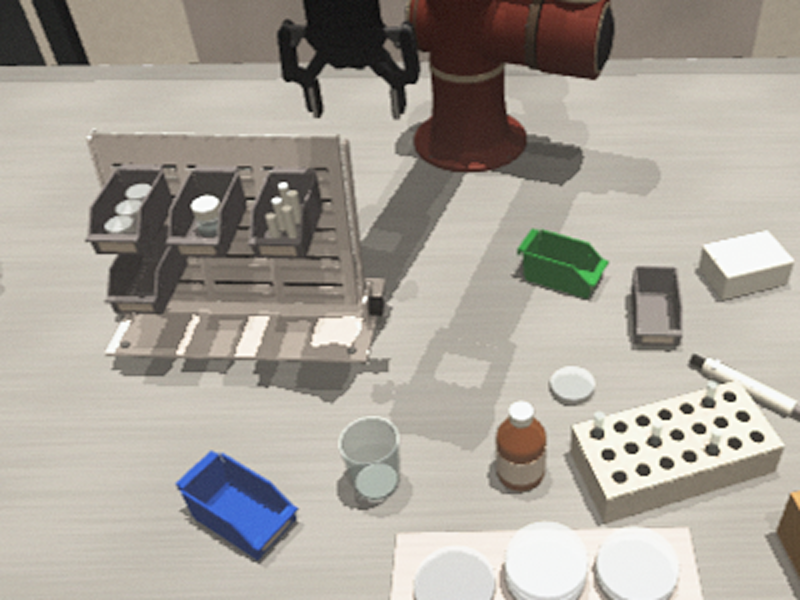

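The bin hangs in line between its neighbours at (207,210) with the pot upright inside. The other things are where they were, and the gripper is clear.

```bash
python3 -c "
from plant import manip
print(manip.job_done())"
```

```text
the job is handed in; nothing more can be done
None
```

The grey lipped bin now hangs on the middle louvre of the top row with its pot inside, and I handed the job in at about 18 s on the robot's clock. No verdict was reported.

- **Touch:** the lip met the sheet at about 4.7 N with its edge about 4 mm above the required 246.5 mm. That put the panel's lean at roughly 0.16 rad, in line with the depth images.
- **Hanging:** I lowered the bin along the sheet with about 0.5 mm clearance. The flange seated with the lip at about 233 mm. A gentle pull was resisted at 3.6 N, so the lip was caught before I let go.
- **Last checks:**
  - The bin sits about 2 mm off the middle of the place, at the same depth as its neighbours and within 2 mm of their height.
  - The pot stands upright in the bin, and the gripper is well clear.
  - By eye, nothing else has moved.
- **What did not work:** in the final depth check the top camera could not measure the hung bin at +100 mm; I think the gripper hid it. The scene camera showed that bin where it had been.

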